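# Peg the bead box's open flap to the shelf

## Task

The bead box has crept on the shelf, so the hole in its open flap is out of line with the hole in the keeper plate screwed under the shelf. Take the long tapered peg from the peg stand, start its nose down through both holes and press until it bites fast in the keeper under a firm push of about 20 N, never over 28 N, so that the taper draws the box into line and the peg stands upright; then let go. Do not push the box or flap with the gripper, and leave everything else where it is.

Things in the scene. Friction and masses are not known exactly. Their poses are not given: they have to be found in the camera images.
- drift: Tapered beech peg (drift), 45 g, hanging upright by its collar in one hole of the peg stand: the tallest peg and the only tapered one. Origin: centre of the collar's underside; z up its axis. The collar is 32 mm across, 6 mm thick; on it a round grip 22 mm across reaches 56 mm above the origin.
- drift_tip (a point): Centre of the tapered peg's nose, 81 mm below its collar's underside. The waxed shank is 18.6 mm across for the 31 mm below the collar, then tapers evenly to 6 mm at the blunt nose. It is 14 mm across 49 mm below the collar, and there it bites in the keeper plate, while the collar is still 3 to 18 mm above the flap.
- flap_hole (a point): Centre of the flap's 20 mm through hole at the flap's upper face; z square to that face. The beech flap lies flat on the shelf, 12 mm thick, 190 mm wide; it reaches 20 mm from the hole to its free edge and 80 mm in +x to the hinge. At the start it is 4 to 6.5 mm in the shelf's +x, and up to 4.5 mm in y, from the keeper's hole.
- bead_box: Open-topped beech bead box with its flap, loose on the shelf: 0.6 to 1.1 kg in all; the box is 144 mm deep, 200 mm wide, 105 mm high, its front 81 mm in +x from the flap's hole. Origin: on the axis of the flap's hole, at the flap's underside. It slides on the rubber with a pull of 3 to 8 N. Drawing it in takes a push of up to 12 N on the peg; biting takes more.
- shelf: Low fixed shelf, 320 mm (x) by 400 mm (y), top 75 mm above the table. Origin: under its centre, on the table. At x = -115 mm, y = 0 its board and rubber have a 30 mm clearance hole; under it a 20 mm thick beech keeper plate with a 14 mm through hole is screwed on. That hole is at x = -115 mm, within 2 mm of y = 0, its upper rim 20 to 32 mm below the shelf's top; this is not known nearer.
- peg_stand: Fixed beech stand with three 21 mm holes in a row along its x, 60 mm apart, the middle one at its centre; its top is 101 mm above the table. 200 mm by 64 mm. Origin: under its centre, on the table. The pegs change places in it.
- stub_peg: Short straight peg with a ball on top, in the peg stand; not needed. Origin: its collar's underside; the ball's top is 37 mm above.
- thin_peg: Thin straight peg 12 mm across with a plain grip, in the peg stand; not needed. Origin: its collar's underside; its top is 26 mm above.
- abacus: Lavender plastic abacus, 234 mm wide (y), 85 mm deep, 180 mm high, on the table. Origin: under its centre.
- bell_small: Small brass hand bell, 68 mm high, 45 mm across, on the shelf beside the flap. Origin: under its centre.
- bell_medium: Middle brass hand bell, 80 mm high, 53 mm across, on the shelf beside the box. Origin: under its centre.
- bell_large: Large brass hand bell, 92 mm high, 61 mm across, on the table. Origin: under its centre.
- bear: Mustard wooden counting bear, 81 mm high, on the shelf beside the box. Origin: under its centre.
- egg_cup: Red glazed ceramic egg cup, 56 mm high, 50 mm across, on the shelf beside the flap. Origin: under its centre.
Things that resemble listed ones, but are neither listed nor needed, are in the scene too. Leave any blue or red look-alike of the drift alone.

How it is judged (in metres and radians):
On the way, in this order (a step that is already met when the one before it is completed fails the run):
1. the nose of the tapered peg is down through the flap and in the keeper's hole (z of drift_tip in the frame of shelf below 0.04 m and horizontal distance between drift_tip and flap_hole below 0.012 m), for 0.1 s.
2. the upright peg is pressed fast in the keeper (a push of some 15 N; the wedge's contact forces add up to over 22 N) (contact force between drift and shelf above 22 N and z of drift_tip in the frame of shelf below 0.0255 m and angle between drift's own z axis and vertical below 0.08 rad), for 0.15 s.
At the end, for the whole second after the job is handed in: The tapered peg stands upright (within 3.4 degrees) on the axis of the flap's hole (within 4 mm), wedged in the keeper with its nose 49.5 mm or more below the shelf's top, so that both holes are in line; the flap lies flat (within 1.7 degrees), and peg and box are at rest, let go (z of drift_tip in the frame of shelf below 0.0255 m and horizontal distance between drift and flap_hole below 0.004 m and angle between drift's own z axis and vertical below 0.06 rad and angle between flap_hole's own z axis and vertical below 0.03 rad and linear speed of each of drift, bead_box below 0.01 m/s); the robot touches nothing.
It fails at once if the tapered peg is pressed in so hard (a push over some 28 N) that its contact forces on shelf and keeper add up to over 75 N, or on the flap to over 45 N (contact force between drift and bead_box above 45 N or contact force between drift and shelf above 75 N).
It fails at once if the gripper or arm pushes the box or its flap (over 2 N) (contact force between any of the fingers, the arm and bead_box above 2 N).
It fails at once if another thing (the other two pegs, abacus, bells, bear, egg cup) is moved more than 25 mm or knocked over (distance of any of stub_peg, thin_peg, abacus, bell_small, bell_medium, bell_large, bear, egg_cup from where it was at the start of the episode above 0.025 m or angle between any of stub_peg, thin_peg, abacus, bell_small, bell_medium, bell_large, bear, egg_cup's own z axis and vertical above 0.35 rad).
It also fails if it takes over 64 s, if anything falls off the work surface, if the arm or the gripper's body presses on something with over 40 N, if the wrist force passes 120 N, or if a joint passes its speed limit or range.

## Robot

A 7-joint arm with a two-finger parallel gripper is mounted at the origin on the work surface. World frame = base frame: x ahead of the robot, y to its left, z up, the work surface at z = 0. Lengths are in mm, angles in rad, forces in N, time in s.
With the tool pointing down it reaches from about 425 to 950 mm from the base axis. Payload 4.7 kg.
Tool frame: the origin (TCP) lies midway between the tips of the shut fingers; the grasp point (between the pads) lies 19 mm behind it (env.grip_point_offset is the distance from the TCP to the grasp point, in mm); z points along the fingers, y is the line along which they close (so a half turn about z gives the same grasp; the last joint's range is limited). The gripper opens to 87 mm and grips with 3 to 60 N. Pads are 19 mm wide; open, the fingers measure 117 mm over their backs; the gripper's body (75 mm by 190 mm) begins 51 mm behind the grasp point.
Start: joints at [1.212, 0.469, -0.049, 1.532, 0.024, 1.141, -0.082], TCP at [218.649, -638.625, 222.573] pointing down, gripper open.
Joint ranges: [-2.59, 2.59], [-0.33, 1.99], [-1.39, 1.29], [0.1, 2.45], [-1.04, 4.18], [0.21, 1.99], [-2.66, 2.66]. Speed limits (rad/s): [2.57, 2.57, 3.14, 3.14, 3.14, 3.14, 3.14].

## Interface

Orientations are given as [roll, pitch, yaw] about the fixed x, y, z axes, in that order (R = Rz(yaw) Ry(pitch) Rx(roll)).
In Python, from cell import env, cams, order gives the robot as it stands.
- The arm moves only by the tool arm_command, never from a script. Its argument "targets" is a list that holds one entry, the list of rows, each a list of 4 numbers: the shift along the tool's x, y, z in mm, then the turn about the tool's z in rad. In form: [[[dx, dy, dz, roll], ...]]. A call has 1 to 20 rows; each row shifts and turns the commanded pose from where the row before left it, along the tool's axes as they then stand; what a row does not reach is not made up. A row lasts 1/8 s, in which the tool goes at most 62.5 mm and 10.7 degrees, less where a joint would pass 70% of its speed; a pose out of reach is approached as far as the arm can. A call with a gripper value outside its range is refused whole. "claw" is the closure in counts, from 0 (fully open) to 255 (shut), set as the call begins (left out, the last holds). The fingers move at their own pace and stop on an object; "grip_force" is the grip in N (left out, the last holds). Time passes only in rows, so rows that do not move let the fingers close. It gives the time, the measured TCP pose, the force, the opening and the grip force at its end, in the units of the state.
- env.state(): the state, without advancing time (a new reading comes with each control period).
- cams.capture(name): name is "side" or "top"; returns the picture (480x640x3 uint8, red, green, blue); there is no depth.
- cams.calibration(name): a dict with "intrinsics" (3x3 intrinsics, pixels), "distortion" ([k1, k2, p1, p2, k3] as OpenCV has them; the pictures are not rectified), "T" (4x4, takes a point from camera to world coordinates). Camera axes: x right, y down, z forward; pixel columns grow to the right and rows downward; lengths in mm; the calibration is good to about 2 mm. A picture is of the moment at which its call begins. calibration takes no time and is no camera call.
- order.close_job(): hands the job in; it is judged then, once.
The state is a dict: "clock": time; "joint_positions": joint angles; "dq": joint speeds; "effort": joint torques, N m; "tool_pos": TCP position; "tool_rot": TCP orientation; "wrist_force": force on the tool from outside, world axes, zero at the start; "moment": the same for the moment, N m; "gripper_width": finger opening in mm; "finger_force": force on a finger pad.
Only numpy, scipy, OpenCV 4.12 (cv2) and the standard library are available. Lean on these libraries where they do the work, as an engineer would, in place of code of your own. Each camera call takes 0.05 s, during which the arm holds its last target. There are 200 camera calls.

## Working session

There is one attempt and no reset: what is moved stays moved. The work goes in short steps, Python scripts to look and compute and a tool call to move; the robot and the scene stay as the last step left them, time stands still between calls to the robot, and variables do not carry over. Pictures are saved under pics/ and viewed, at most 10 in all, crops included, and the job is handed in when it is done.

Besides the shell and the picture viewer there is one more tool, called after ">>>" by a JSON object that holds its "method" and its "body", one argument or row to a line. arm_command: Moves the arm, as the interface text tells. Its arguments: {"type":"object","properties":{"targets":{"type":"array","items":{"type":"array","items":{"type":"array","items":{"type":"number"}}}},"claw":{"type":"number"},"grip_force":{"type":"number"}},"required":["targets"]}

```bash
mkdir -p pics; ls
cat > h.py <<'E'
import numpy as np, cv2
from cell import env, cams, order
def cal(n):
    c=cams.calibration(n); return np.array(c["intrinsics"],float),np.array(c["distortion"],float),np.array(c["T"],float)
def ray(n,uv):
    K,D,T=cal(n); p=cv2.undistortPoints(np.array([[uv]],float),K,D)[0,0]
    return T[:3,3],T[:3,:3]@np.array([p[0],p[1],1])
def onz(n,uv,z):
    o,d=ray(n,uv); return o+d*(z-o[2])/d[2]
def proj(n,P):
    K,D,T=cal(n); Ti=np.linalg.inv(T); r=cv2.Rodrigues(Ti[:3,:3])[0]
    return cv2.projectPoints(np.array(P,float).reshape(-1,1,3),r,Ti[:3,3],K,D)[0][:,0]
def two(a,b):
    (o,d),(p,e)=ray("top",a),ray("side",b)
    s=np.linalg.lstsq(np.c_[d,-e],p-o,rcond=None)[0]; x=o+d*s[0]; y=p+e*s[1]; return (x+y)/2,np.linalg.norm(x-y)
def snap(n,f):
    im=cams.capture(n); cv2.imwrite("pics/"+f,im[...,::-1]); return im
E
python3 - <<'E'
from h import *
snap("top","t0.png");snap("side","s0.png")
for n in("top","side"):print(cal(n)[2].round(2).tolist(),cal(n)[0].round(0).tolist())
s=env.state();print(s, env.grip_point_offset)
E
```

```text
pics
[[0.03, -0.99, 0.13, 402.71], [-1.0, -0.03, -0.03, 81.04], [0.03, -0.13, -0.99, 1349.64], [0.0, 0.0, 0.0, 1.0]] [[442.0, 0.0, 320.0], [0.0, 442.0, 245.0], [0.0, 0.0, 1.0]]
[[0.93, -0.22, 0.3, 171.47], [-0.37, -0.5, 0.79, -886.04], [-0.02, -0.84, -0.54, 759.74], [0.0, 0.0, 0.0, 1.0]] [[461.0, 0.0, 314.0], [0.0, 461.0, 234.0], [0.0, 0.0, 1.0]]
{'clock': 0.1, 'joint_positions': array([ 1.21206676,  0.4693609 , -0.04861126,  1.53358689,  0.02412199,
        1.14099048, -0.08231971]), 'dq': array([-2.97216744e-05, -1.36279934e-03, -1.36571055e-03,  3.88472253e-04,
        1.02170593e-03,  1.84051675e-03,  1.67392530e-03]), 'effort': array([ 1.18319054e-03, -5.09166348e+01, -8.10174993e-02, -2.36828917e+01,
       -6.15052041e-02,  3.44015169e-02,  5.99770806e-05]), 'tool_pos': array([ 218.45998698, -638.0959257 ,  221.59908774]), 'tool_rot': array([-3.13983508e+00,  7.39228346e-05,  3.29862943e-01]), 'wrist_force': array([ 0.04136343,  0.24456194, -0.06977278]), 'moment': array([0.02900093, 0.02547924, 0.06139007]), 'finger_force': 0.0, 'gripper_width': 86.83592396582577} 18.700000000000003
```

View pics/t0.png

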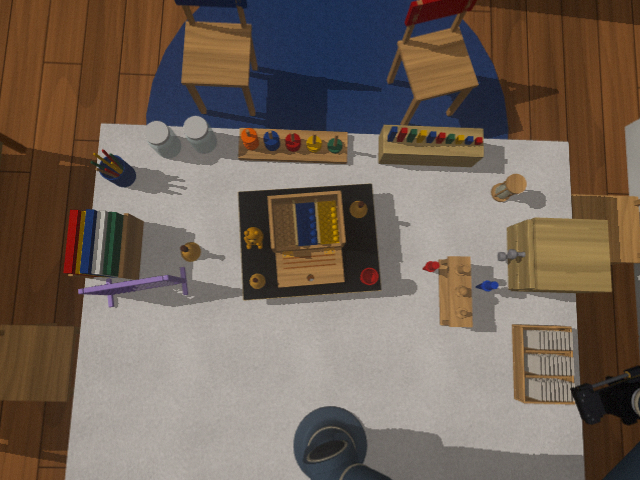

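View pics/s0.png

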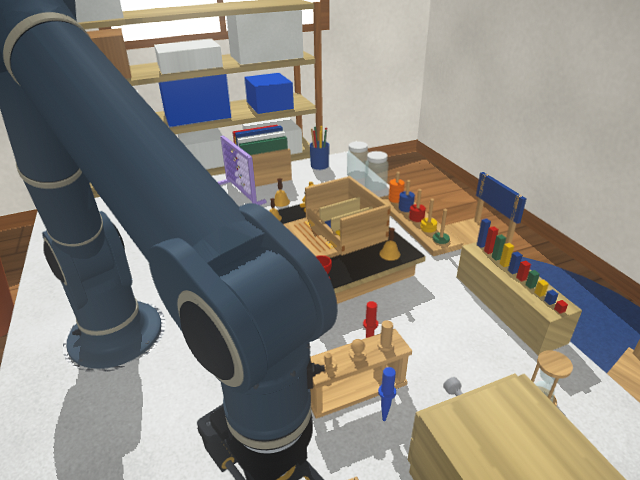

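Top view: shelf corners about (238,192), (372,184), (381,291) and (243,300), flap hole near (310,277), and stand at (455,291) with three pegs. Candidates for the drift in the side view:
- natural tall peg at (387,335)
- ball peg at (358,348)
- thin peg at (330,365)
- red look-alike at (371,318)
- blue look-alike at (388,392)

I choose the tall natural one at the stand's far (+x) end and will check it in a crop.

Run:
```python
from h import *
t=cv2.imread("pics/t0.png");s=cv2.imread("pics/s0.png")
a=cv2.resize(t[245:335,425:505],None,fx=5,fy=5,interpolation=cv2.INTER_CUBIC)
b=cv2.resize(s[300:420,300:420],None,fx=3.75,fy=3.75,interpolation=cv2.INTER_CUBIC)[:450,:]
cv2.imwrite("pics/c1.png",np.hstack([a,b[:, :400]]))
cv2.imwrite("pics/c2.png",cv2.resize(t[175:310,230:390],None,fx=4.4,fy=4.4,interpolation=cv2.INTER_CUBIC))
for p in [(238,192),(372,184),(381,291),(243,300)]: print(onz("top",p,75).round(1))
print(onz("top",(310,277),87).round(1))
```

```text
[722.5 292.8  75. ]
[ 761.7 -102.7   75. ]
[ 445.3 -133.    75. ]
[407.9 261.7  75. ]
[478.6  73.   87. ]
```

View pics/c1.png

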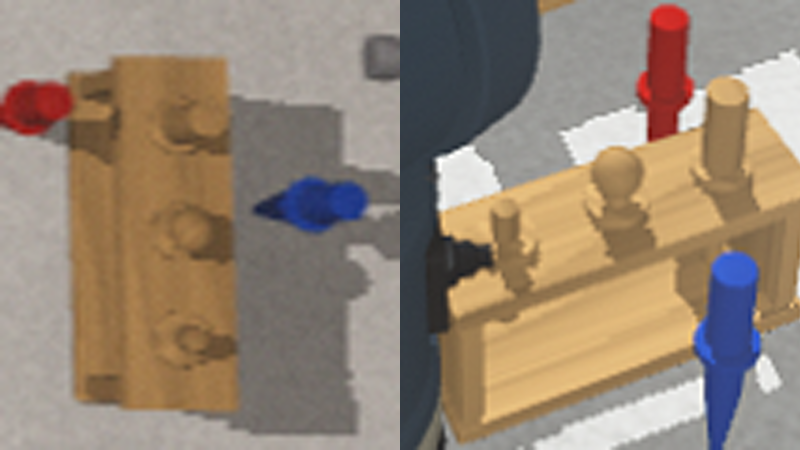

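View pics/c2.png

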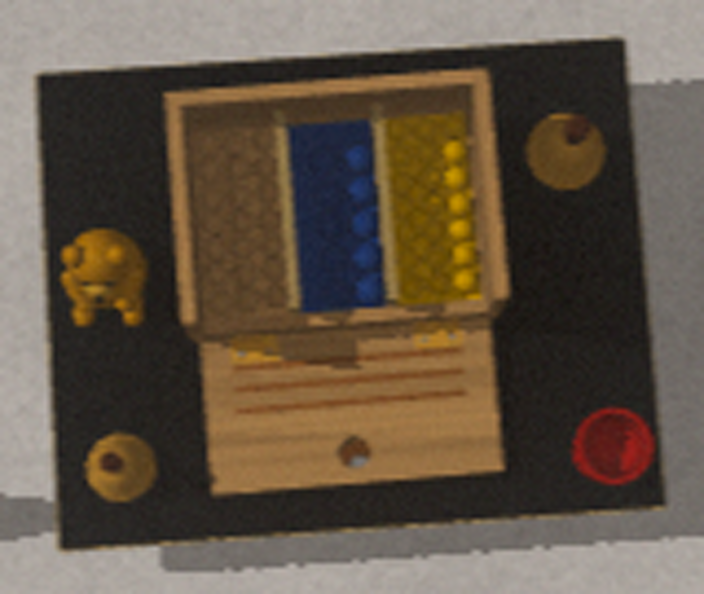

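Confirmed: the drift is the tall plain-grip natural peg, with its grip top at about (467,268) in top and (387,324) in side. The flap hole is at about (310.5,277.7) in top, with the keeper's bright opening visible toward its lower edge.

```bash
cat >> h.py <<'E'
def shelf():
    im=cv2.imread("pics/t0.png"); m=((im.max(2)<60)*255).astype(np.uint8); m[:150]=0;m[330:]=0;m[:,:225]=0;m[:,395:]=0
    m=cv2.morphologyEx(m,cv2.MORPH_OPEN,np.ones((3,3)))
    c=max(cv2.findContours(m,0,1)[0],key=cv2.contourArea)
    P=np.array([onz("top",p[0].astype(float),75)[:2] for p in c],np.float32)
    return cv2.minAreaRect(P)
E
python3 - <<'E'
from h import *
r=shelf();print(r)
print("drift top/157",onz("top",(467,268.4),157).round(1),onz("side",(387.2,324),157).round(1),two((467,268.4),(387.2,324)))
# stand holes: collars
for p in[(461.5,269),(461,291),(462,313.5)]:print(onz("top",p,104).round(1))
im=cv2.imread("pics/t0.png").astype(int)
print(im[271:285,304:318].sum(2)//3)
(cx,cy),(w,h),a=r
for yaw in[np.radians(a),np.radians(a-90)]:
  R=np.array([[np.cos(yaw),-np.sin(yaw)],[np.sin(yaw),np.cos(yaw)]]);k=R@[-115,0]+[cx,cy];print(yaw,k,proj("top",[[*k,55],[*k,45],[*k,30]]).round(1))
print(onz("top",(310.5,277.7),87))
E
```

```text
((586.6181640625, 80.07476806640625), (314.6671142578125, 393.8171691894531), 5.773615837097168)
drift top/157 [ 511.2 -354.6  157. ] [ 510.4 -354.2  157. ] (array([ 510.81831476, -354.35644629,  157.07183151]), np.float64(0.8979042962589148))
[ 513.8 -358.1  104. ]
[ 451.3 -355.8  104. ]
[ 388.3 -357.7  104. ]
[[113 116 117 114 117 115 119 117 119 117 118 117 117 121]
 [118 115 120 114 117 114 119 115 113 116 114 112 109 114]
 [108 112 109 109 103 103 106 107 113 114 110 107 107 112]
 [101 104 105 106  97  75  63  83 100 106 110 110 111 110]
 [111 111 110 102  68  53  62  63  62  92 108 109 111 112]
 [112 112 105  75  59  62  57  64  59  77  99 105 107 106]
 [109 111  92  65  59  61  59  55  62  59  90 105 103 100]
 [105 106  93  70  62  61  71  72  68  65  92 104 108 107]
 [108 109 108  86  62  69  97 110 108  98 107 109 109 113]
 [112 112 113 100  74  79 102 114 111 116 112 112 112 112]
 [111 117 114 112 110 102 105 107 109 113 112 110 111 113]
 [114 109 110 108 111 114 113 113 110 112 110 113 113 112]
 [114 109 111 117 113 110 116 114 114 113 113 117 112 113]
 [112 116 113 115 115 114 108 101 100  88  71  71  61  57]]
0.10076860610263415 [472.2015431   68.50598043] [[311.4 279.9]
 [311.4 280.1]
 [311.3 280.3]]
-1.4700277206922625 [575.04937643 194.49138903] [[269.8 243.6]
 [270.1 244.1]
 [270.5 244.8]]
[476.6106812   71.55485352  87.        ]
```

>>> {"method": "arm_command", "body": {
  "targets": [
    [[0,0,0,0.115],[0,0,0,0.115],[40,-32,0,0],[40,-32,0,0],[40,-32,0,0],[40,-32,0,0],[40,-32,0,0],[40,-32,0,0],[40,-32,0,0],[39,-29,0,0],[0,0,0,0],[0,0,0,0],[0,0,0,0]]
  ],
  "claw": 108,
  "grip_force": 30
}}

```text
clock: 1.72
tool_pos: [509.4, -356.8, 222.3]
tool_rot: [3.141, 0.001, 0.097]
wrist_force: [0.5, -0.9, 0.3]
gripper_width: 50.1
finger_force: 0.0
```

>>> {"method": "arm_command", "body": {
  "targets": [
    [[1.7,-2.1,25,0],[0,0,25,0],[0,0,20,0],[0,0,15,0],[0,0,10,0],[0,0,5,0],[0,0,0,0],[0,0,0,0]]
  ]
}}

```text
clock: 2.72
tool_pos: [512.8, -353.1, 123.2]
tool_rot: [3.141, -0.001, 0.1]
wrist_force: [-0.2, -0.4, -0.6]
gripper_width: 50.0
finger_force: 0.0
```

>>> {"method": "arm_command", "body": {
  "targets": [
    [[0,0,0,0],[0,0,0,0],[0,0,0,0],[0,0,0,0],[0,0,0,0],[0,0,0,0]]
  ],
  "claw": 255
}}

```text
clock: 3.48
tool_pos: [512.4, -352.9, 122.6]
tool_rot: [3.142, -0.0, 0.1]
wrist_force: [-0.2, -0.1, 0.9]
gripper_width: 21.2
finger_force: 30.0
```

>>> {"method": "arm_command", "body": {
  "targets": [
    [[0,0,0,0],[0,0,-10,0],[0,0,-25,0],[0,0,-35,0],[0,0,-35,0],[0,0,-35,0],[0,0,-15,0],[0,0,0,0],[0,0,0,0]]
  ],
  "grip_force": 60
}}

```text
clock: 4.6
tool_pos: [511.5, -352.4, 275.9]
tool_rot: [-3.14, 0.002, 0.1]
wrist_force: [0.4, -0.3, -0.4]
gripper_width: 20.7
finger_force: 60.0
```

>>> {"method": "arm_command", "body": {
  "targets": [
    [[0.5,-30,0,0],[0.5,-44,0,0],[0.5,-50,0,0],[0.5,-50,0,0],[0.5,-50,0,0],[0.5,-50,0,0],[0.5,-50,0,0],[0.5,-44,0,0],[0.5,-30,0,0],[0.4,-18,0,0],[0,-8,0,0],[0,0,0,0],[0,0,0,0],[0,0,0,0]]
  ]
}}

```text
clock: 6.35
tool_pos: [475.1, 68.6, 277.4]
tool_rot: [3.141, 0.0, 0.098]
wrist_force: [-0.0, -0.3, -0.1]
gripper_width: 20.5
finger_force: 60.0
```

Run:
```python
from h import *
t=snap("top","t1.png");s=snap("side","s1.png")
st=env.state();print(st['tool_pos'],st['tool_rot'],st['wrist_force'])
a=cv2.resize(t[215:325,250:370],None,fx=3.3,fy=3.3,interpolation=cv2.INTER_CUBIC)
p=st['tool_pos'];q=proj("side",[[p[0],p[1],p[2]-60]])[0].astype(int);print(q)
b=cv2.resize(s[q[1]-90:q[1]+90,q[0]-60:q[0]+60],None,fx=3.3,fy=3.3,interpolation=cv2.INTER_CUBIC)
H=max(a.shape[0],b.shape[0]);f=lambda x:np.pad(x,((0,H-x.shape[0]),(0,0),(0,0)))
cv2.imwrite("pics/c3.png",np.hstack([f(a),f(b)])[...,::-1])
```

```text
[475.0422495   68.95485065 277.5414267 ] [ 3.14139973e+00 -8.97459512e-05  9.87362292e-02] [-0.20979564 -0.14731148 -0.19550384]
[292 197]
```

View pics/c3.png

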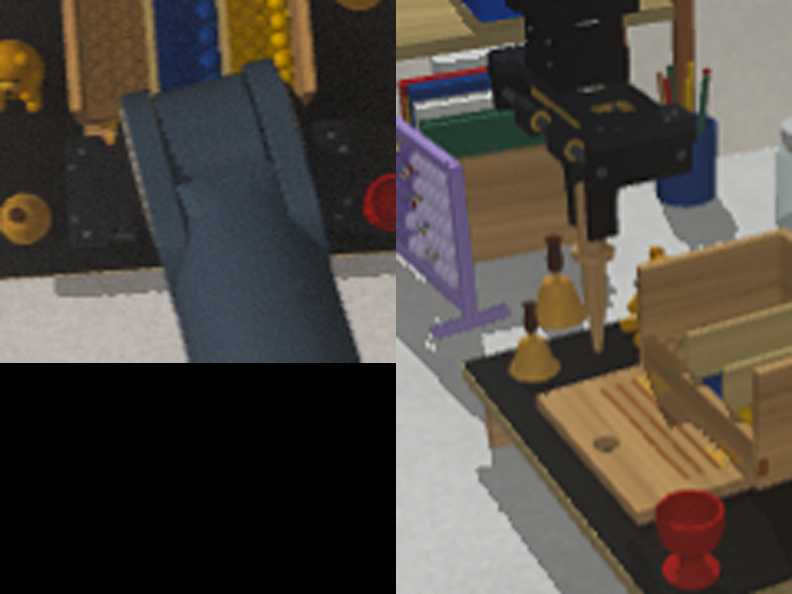

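Run:
```python
from h import *
print("flap side",onz("side",(295.6,241.5),87), "nose z175.5",onz("side",(293.5,212.5),175.5))
print(proj("side",[[474,69.5,175.5],[476.6,71.6,87]]))
```

```text
flap side [477.97960609  69.23297185  87.        ] nose z175.5 [476.38680313  68.89195559 175.5       ]
[[292.52378223 212.5802978 ]
 [294.80320849 241.15294633]]
```

>>> {"method": "arm_command", "body": {
  "targets": [
    [[0,0,15,0],[0,0,20,0],[0,0,20,0],[0,0,10,0],[0,0,5,0],[0,0,0,0],[0,0,0,0],[0,0,0,0]]
  ]
}}

```text
clock: 7.45
tool_pos: [475.3, 69.6, 208.1]
tool_rot: [3.142, -0.001, 0.1]
wrist_force: [0.5, 0.9, -0.1]
gripper_width: 20.9
finger_force: 60.0
```

Run:
```python
from h import *
s=snap("side","s2.png")
st=env.state();print(st['tool_pos'],st['tool_rot'],st['wrist_force'])
cv2.imwrite("pics/c4.png",cv2.resize(s[180:260,245:345],None,fx=7,fy=7,interpolation=cv2.INTER_CUBIC)[...,::-1])
```

```text
[475.24786905  69.61092933 207.9970993 ] [ 3.14150932e+00 -1.05540225e-03  9.98005731e-02] [-0.7891006   0.15840518 -0.22375152]
```

View pics/c4.png

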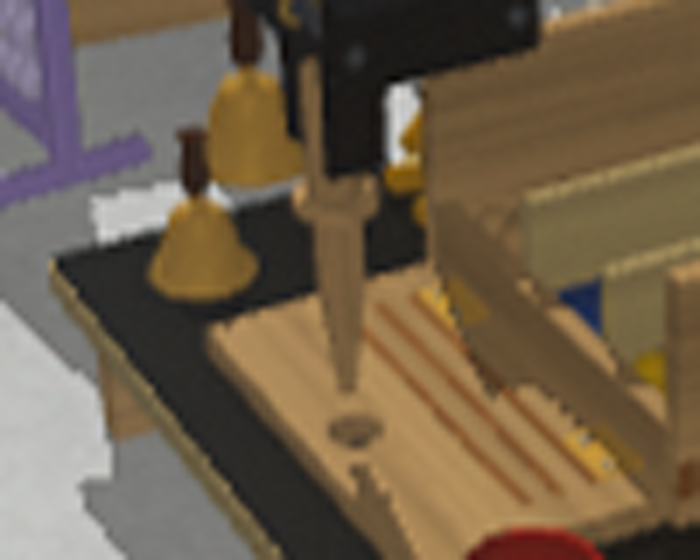

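Run:
```python
from h import *
h=onz("side",(295.9,241.4),87)
for z in(103,106):print("nose-hole",onz("side",(294.4,235.5),z)-h)
m=onz("side",(294.3,208.5),187);print("collar",m-h)
print(onz("top",(310.3,277.3),87))
```

```text
nose-hole [-1.69113878  4.8494634  16.        ]
nose-hole [-3.08759792  0.46300389 19.        ]
collar [ -0.10081995  -1.36014759 100.        ]
[477.73350933  72.16243317  87.        ]
```

>>> {"method": "arm_command", "body": {
  "targets": [
    [[0,0,8,0],[0,0,8,0],[0,0,6,0],[0,0,6,0],[0,0,4,0],[0,0,0,0],[0,0,0,0]]
  ]
}}

```text
clock: 8.38
tool_pos: [475.1, 69.6, 175.7]
tool_rot: [3.142, -0.0, 0.1]
wrist_force: [-0.4, -0.4, -0.2]
gripper_width: 20.8
finger_force: 60.0
```

>>> {"method": "arm_command", "body": {
  "targets": [
    [[0,0,5,0],[0,0,5,0],[0,0,4,0],[0,0,0,0],[0,0,0,0]]
  ]
}}

```text
clock: 9.0
tool_pos: [475.2, 69.7, 161.6]
tool_rot: [-3.141, -0.0, 0.1]
wrist_force: [1.4, 1.3, -0.8]
gripper_width: 20.8
finger_force: 60.0
```

>>> {"method": "arm_command", "body": {
  "targets": [
    [[0,0,3,0],[0,0,3,0],[0,0,0,0],[0,0,0,0]]
  ]
}}

```text
clock: 9.5
tool_pos: [475.2, 69.7, 155.6]
tool_rot: [-3.141, -0.001, 0.1]
wrist_force: [2.2, 2.5, -2.1]
gripper_width: 20.7
finger_force: 60.0
```

>>> {"method": "arm_command", "body": {
  "targets": [
    [[0,0,3,0],[0,0,2,0],[0,0,0,0],[0,0,0,0]]
  ]
}}

```text
clock: 10.0
tool_pos: [475.2, 69.5, 150.5]
tool_rot: [3.141, -0.0, 0.1]
wrist_force: [2.7, 0.9, 0.7]
gripper_width: 20.6
finger_force: 60.0
```

>>> {"method": "arm_command", "body": {
  "targets": [
    [[0,0,2.5,0],[0,0,2.5,0],[0,0,0,0],[0,0,0,0]]
  ]
}}

```text
clock: 10.5
tool_pos: [474.9, 69.3, 145.4]
tool_rot: [3.141, 0.0, 0.1]
wrist_force: [1.8, 2.0, -0.1]
gripper_width: 21.0
finger_force: 60.0
```

>>> {"method": "arm_command", "body": {
  "targets": [
    [[0,0,2,0],[0,0,2,0],[0,0,0,0],[0,0,0,0]]
  ]
}}

```text
clock: 11.0
tool_pos: [475.0, 69.4, 141.5]
tool_rot: [3.141, -0.0, 0.1]
wrist_force: [3.5, 1.3, 1.2]
gripper_width: 20.7
finger_force: 60.0
```

>>> {"method": "arm_command", "body": {
  "targets": [
    [[0,0,2,0],[0,0,2,0],[0,0,0,0],[0,0,0,0]]
  ]
}}

```text
clock: 11.5
tool_pos: [474.6, 69.2, 137.2]
tool_rot: [3.141, 0.001, 0.1]
wrist_force: [2.6, 1.3, -0.3]
gripper_width: 21.2
finger_force: 60.0
```

>>> {"method": "arm_command", "body": {
  "targets": [
    [[0,0,2,0],[0,0,1,0],[0,0,0,0],[0,0,0,0]]
  ]
}}

```text
clock: 12.0
tool_pos: [474.8, 69.4, 134.4]
tool_rot: [3.141, 0.0, 0.1]
wrist_force: [3.3, 0.2, -0.4]
gripper_width: 20.6
finger_force: 60.0
```

>>> {"method": "arm_command", "body": {
  "targets": [
    [[0,0,2,0],[0,0,1,0],[0,0,0,0],[0,0,0,0]]
  ]
}}

```text
clock: 12.5
tool_pos: [474.8, 69.4, 131.5]
tool_rot: [3.141, 0.0, 0.1]
wrist_force: [4.0, 1.1, 2.4]
gripper_width: 20.7
finger_force: 60.0
```

>>> {"method": "arm_command", "body": {
  "targets": [
    [[0,0,1,0],[0,0,1,0],[0,0,0,0],[0,0,0,0]]
  ]
}}

```text
clock: 13.0
tool_pos: [474.9, 69.4, 129.5]
tool_rot: [3.141, 0.0, 0.1]
wrist_force: [2.8, 0.2, 2.2]
gripper_width: 20.6
finger_force: 60.0
```

>>> {"method": "arm_command", "body": {
  "targets": [
    [[0,0,1,0],[0,0,1,0],[0,0,0,0],[0,0,0,0]]
  ]
}}

```text
clock: 13.5
tool_pos: [474.8, 69.4, 127.4]
tool_rot: [3.141, 0.0, 0.1]
wrist_force: [2.6, -0.4, 2.1]
gripper_width: 20.2
finger_force: 60.0
```

>>> {"method": "arm_command", "body": {
  "targets": [
    [[0,0,1,0],[0,0,1,0],[0,0,0,0],[0,0,0,0]]
  ]
}}

```text
clock: 14.0
tool_pos: [474.8, 69.4, 125.4]
tool_rot: [3.141, 0.0, 0.1]
wrist_force: [1.5, -0.8, 1.7]
gripper_width: 20.7
finger_force: 60.0
```

>>> {"method": "arm_command", "body": {
  "targets": [
    [[0,0,1,0],[0,0,0,0],[0,0,0,0]]
  ]
}}

```text
clock: 14.38
tool_pos: [474.8, 69.4, 124.4]
tool_rot: [3.141, 0.0, 0.1]
wrist_force: [1.6, -0.6, 1.5]
gripper_width: 20.6
finger_force: 60.0
```

>>> {"method": "arm_command", "body": {
  "targets": [
    [[0,0,1,0],[0,0,0,0],[0,0,0,0]]
  ]
}}

```text
clock: 14.75
tool_pos: [474.8, 69.5, 123.5]
tool_rot: [3.141, 0.0, 0.1]
wrist_force: [1.7, -1.2, 2.9]
gripper_width: 21.1
finger_force: 60.0
```

>>> {"method": "arm_command", "body": {
  "targets": [
    [[0,0.3,1,0],[0,0,0,0],[0,0,0,0]]
  ]
}}

```text
clock: 15.12
tool_pos: [474.9, 69.3, 122.5]
tool_rot: [-3.142, 0.0, 0.1]
wrist_force: [1.1, 0.0, 2.6]
gripper_width: 20.8
finger_force: 60.0
```

>>> {"method": "arm_command", "body": {
  "targets": [
    [[0,0,1,0],[0,0,0,0],[0,0,0,0]]
  ]
}}

```text
clock: 15.5
tool_pos: [474.9, 69.3, 121.5]
tool_rot: [-3.142, 0.0, 0.1]
wrist_force: [1.1, -0.4, 2.9]
gripper_width: 21.0
finger_force: 60.0
```

>>> {"method": "arm_command", "body": {
  "targets": [
    [[0,0,1,0],[0,0,0,0],[0,0,0,0]]
  ]
}}

```text
clock: 15.88
tool_pos: [474.9, 69.2, 120.5]
tool_rot: [3.142, 0.0, 0.1]
wrist_force: [2.2, 0.0, 2.9]
gripper_width: 20.7
finger_force: 60.0
```

>>> {"method": "arm_command", "body": {
  "targets": [
    [[0,0,1,0],[0,0,0,0],[0,0,0,0]]
  ]
}}

```text
clock: 16.25
tool_pos: [474.9, 69.2, 119.5]
tool_rot: [3.142, 0.0, 0.1]
wrist_force: [0.5, -0.0, 2.9]
gripper_width: 20.8
finger_force: 60.0
```

>>> {"method": "arm_command", "body": {
  "targets": [
    [[0,0,1,0],[0,0,0,0],[0,0,0,0]]
  ]
}}

```text
clock: 16.62
tool_pos: [474.9, 69.1, 118.4]
tool_rot: [3.141, 0.0, 0.1]
wrist_force: [1.4, -0.7, 1.9]
gripper_width: 21.0
finger_force: 60.0
```

>>> {"method": "arm_command", "body": {
  "targets": [
    [[0,0,1,0],[0,0,0,0],[0,0,0,0]]
  ]
}}

```text
clock: 17.0
tool_pos: [474.9, 69.1, 117.5]
tool_rot: [3.141, 0.0, 0.1]
wrist_force: [-0.6, -1.0, 3.6]
gripper_width: 20.9
finger_force: 60.0
```

>>> {"method": "arm_command", "body": {
  "targets": [
    [[-0.3,0.3,0.7,0],[0,0,0,0],[0,0,0,0]]
  ]
}}

```text
clock: 17.38
tool_pos: [474.7, 69.0, 116.8]
tool_rot: [-3.142, -0.0, 0.1]
wrist_force: [0.4, -0.2, 3.5]
gripper_width: 20.9
finger_force: 60.0
```

>>> {"method": "arm_command", "body": {
  "targets": [
    [[0,0,0.7,0],[0,0,0,0],[0,0,0,0]]
  ]
}}

```text
clock: 17.75
tool_pos: [474.7, 69.0, 116.1]
tool_rot: [-3.142, -0.0, 0.1]
wrist_force: [0.4, 0.1, 3.5]
gripper_width: 20.8
finger_force: 60.0
```

>>> {"method": "arm_command", "body": {
  "targets": [
    [[0,0,0.7,0],[0,0,0,0],[0,0,0,0]]
  ]
}}

```text
clock: 18.12
tool_pos: [474.7, 68.9, 115.4]
tool_rot: [3.142, 0.0, 0.1]
wrist_force: [0.3, -0.2, 4.1]
gripper_width: 21.0
finger_force: 60.0
```

>>> {"method": "arm_command", "body": {
  "targets": [
    [[0,0,0.7,0],[0,0,0,0],[0,0,0,0]]
  ]
}}

```text
clock: 18.5
tool_pos: [474.7, 68.9, 114.8]
tool_rot: [3.142, -0.0, 0.1]
wrist_force: [-0.3, -0.1, 4.6]
gripper_width: 20.8
finger_force: 60.0
```

>>> {"method": "arm_command", "body": {
  "targets": [
    [[0,0,0.5,0],[0,0,0,0],[0,0,0,0]]
  ]
}}

```text
clock: 18.88
tool_pos: [474.8, 68.9, 114.5]
tool_rot: [3.141, -0.0, 0.1]
wrist_force: [-0.2, -0.8, 5.4]
gripper_width: 20.3
finger_force: 60.0
```

>>> {"method": "arm_command", "body": {
  "targets": [
    [[0,0,0.5,0],[0,0,0,0],[0,0,0,0]]
  ]
}}

```text
clock: 19.25
tool_pos: [474.9, 68.9, 114.2]
tool_rot: [3.141, -0.0, 0.1]
wrist_force: [-1.1, -0.5, 8.1]
gripper_width: 20.6
finger_force: 60.0
```

>>> {"method": "arm_command", "body": {
  "targets": [
    [[-0.2,0.1,0.5,0],[0,0,0,0],[0,0,0,0]]
  ]
}}

```text
clock: 19.62
tool_pos: [474.9, 68.9, 113.9]
tool_rot: [3.141, -0.001, 0.1]
wrist_force: [-0.9, -0.6, 9.7]
gripper_width: 21.0
finger_force: 60.0
```

>>> {"method": "arm_command", "body": {
  "targets": [
    [[0,0,0.5,0],[0,0,0,0],[0,0,0,0]]
  ]
}}

```text
clock: 20.0
tool_pos: [475.0, 68.9, 113.7]
tool_rot: [3.141, -0.001, 0.1]
wrist_force: [-1.4, -0.4, 10.9]
gripper_width: 20.9
finger_force: 60.0
```

>>> {"method": "arm_command", "body": {
  "targets": [
    [[-0.3,0.1,0.7,0],[0,0,0,0],[0,0,0,0]]
  ]
}}

```text
clock: 20.38
tool_pos: [475.0, 68.9, 113.4]
tool_rot: [3.141, -0.002, 0.1]
wrist_force: [-2.6, 0.7, 13.7]
gripper_width: 20.8
finger_force: 60.0
```

>>> {"method": "arm_command", "body": {
  "targets": [
    [[-0.2,0,0.7,0],[0,0,0,0],[0,0,0,0]]
  ]
}}

```text
clock: 20.75
tool_pos: [475.1, 68.9, 113.0]
tool_rot: [3.141, -0.002, 0.1]
wrist_force: [-2.5, -0.7, 15.6]
gripper_width: 20.8
finger_force: 60.0
```

>>> {"method": "arm_command", "body": {
  "targets": [
    [[-0.1,0,0.7,0],[0,0,0,0],[0,0,0,0]]
  ]
}}

```text
clock: 21.12
tool_pos: [475.2, 68.9, 112.8]
tool_rot: [3.141, -0.003, 0.1]
wrist_force: [-3.3, -0.9, 19.7]
gripper_width: 20.5
finger_force: 60.0
```

>>> {"method": "arm_command", "body": {
  "targets": [
    [[0,0,0.3,0],[0,0,0,0],[0,0,0,0],[0,0,0,0]]
  ]
}}

```text
clock: 21.62
tool_pos: [475.3, 69.0, 112.8]
tool_rot: [3.141, -0.003, 0.1]
wrist_force: [-3.6, -1.0, 21.2]
gripper_width: 20.8
finger_force: 60.0
```

Run:
```python
from h import *
s=snap("side","s3.png")
st=env.state();print(st['tool_pos'],st['wrist_force'],st['moment'])
cv2.imwrite("pics/c5.png",cv2.resize(s[180:260,245:345],None,fx=7,fy=7,interpolation=cv2.INTER_CUBIC)[...,::-1])
```

```text
[475.34730763  68.97525987 112.77992971] [-2.99518994 -1.19727363 22.06110189] [-0.34500203  1.06941243  0.01331164]
```

View pics/c5.png

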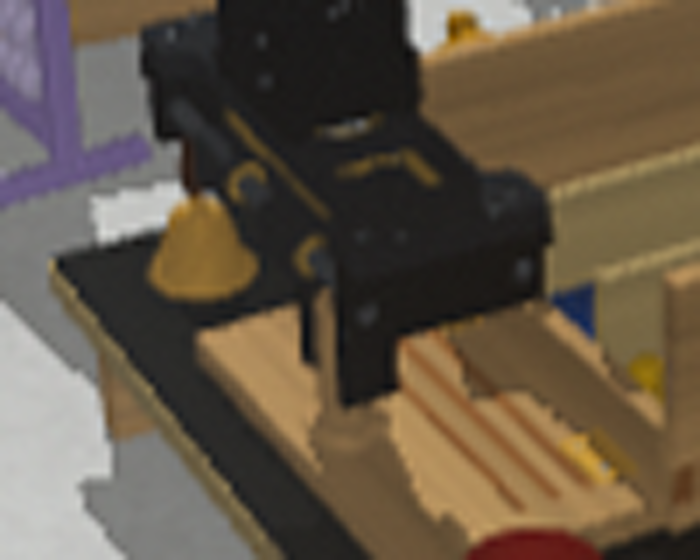

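The picture shows the peg seated upright through the flap, with its collar at about (350,435) in the crop just above the face, pressed at about 22 N. I'll ease the load and let go.

>>> {"method": "arm_command", "body": {
  "targets": [
    [[0.2,0,-1,0],[0.2,0,-1,0],[0,0,0,0]]
  ]
}}

```text
clock: 22.05
tool_pos: [474.7, 68.9, 112.9]
tool_rot: [3.142, -0.001, 0.1]
wrist_force: [0.2, 0.4, 8.0]
gripper_width: 21.1
finger_force: 60.0
```

>>> {"method": "arm_command", "body": {
  "targets": [
    [[0,0,0,0],[0,0,0,0],[0,0,0,0],[0,0,0,0],[0,0,0,0]]
  ],
  "claw": 100
}}

```text
clock: 22.68
tool_pos: [474.2, 68.7, 112.2]
tool_rot: [3.142, 0.0, 0.1]
wrist_force: [0.5, 0.1, -0.5]
gripper_width: 51.8
finger_force: 0.0
```

>>> {"method": "arm_command", "body": {
  "targets": [
    [[0,0,-5,0],[0,0,-15,0],[0,0,-30,0],[0,0,-40,0],[0,0,-40,0],[0,0,-30,0],[0,-30,-10,0],[0,-50,0,0],[0,-50,0,0],[0,-50,0,0],[0,-30,0,0],[0,0,0,0],[0,0,0,0]]
  ]
}}

```text
clock: 24.3
tool_pos: [453.8, 276.6, 282.8]
tool_rot: [3.141, -0.001, 0.099]
wrist_force: [-0.3, 0.1, 0.2]
gripper_width: 53.3
finger_force: 0.0
```

Run:
```python
from h import *
s=snap("side","s4.png");t=snap("top","t4.png")
f=lambda x:cv2.resize(x,(400,400),interpolation=cv2.INTER_CUBIC)
cv2.imwrite("pics/c6.png",np.hstack([f(s[180:260,255:335]),f(t[230:310,270:350])])[...,::-1])
print(env.state()['wrist_force'],env.state()['clock'])
```

```text
[ 0.01655115  0.25141462 -0.63964305] 24.4
```

View pics/c6.png

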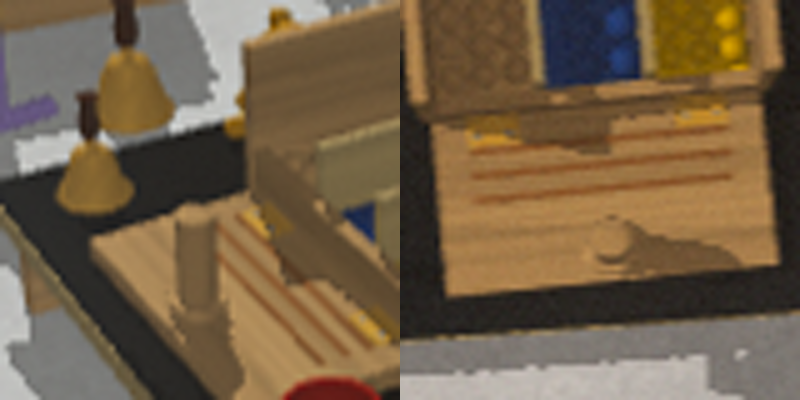

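The peg stands upright in the flap's hole (side crop about (197,260), top crop about (612,240)). The flap is flat, the bells are in place and the arm is clear.

```bash
python3 -c "
from cell import order
print(order.close_job())"
```

```text
the job is handed in; nothing more can be done
None
```

I pressed the tapered peg fast in the keeper at about 22 N and let it go; it stands upright with the flap flat in the last pictures, and I handed the job in at about 24 s with no verdict returned.

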